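Clamp the tablet bottle in its holder at the dispensary counter

TASK

Two twin bottle holders stand on the pharmacy counter; one of them has a tablet bottle standing in it, with its jaw left loose. Slide that holder's jaw up against the bottle, then lock the jaw there by turning its clamp knob clockwise as far as it goes, and let go. Keep the bottle upright in its place and leave the empty holder's jaw and knob as they are.

Things in the scene. Friction and masses are not known exactly. Their poses are not given: they have to be found in the camera images.
- clamp_grip (a point): Black knob on the loose jaw of the holder with the bottle: upright bar 46 x 14 mm, 40 tall, on a 48 mm flange. Point on its vertical turning axis, at grip height, 82 mm above the counter; bar top 13 mm above it, flange top 26 and carriage top 32 below. x: along the bar to its white pointer, y: across its 14 mm, z up. It rides on the jaw; the jaw face is 85 mm from it towards the bottle.
- clamp (a joint): Turn of that knob, rad. 0: loose, bar along the rail, pointer to the bottle; grows clockwise from above to its stop at 1.4, bar nearly across the rail. Starts at 0 to 0.25. Loose it takes 0.04 N m; the last 0.4 rad are stiffer (up to 0.15 N m) and lock the jaw to the rail (holds 25 N). Stays where left. While loose, the jaw slides with 1.5 N, by the knob if wished.
- bottle_mid (a point): White tablet bottle, 56 mm diameter, 90 tall, 42 mm cap, 120 g, loose, standing on the 12 mm base against the grey fixed V jaw. Point at its centre, half-way up, 57 mm above the counter; z up. The jaw slides level, straight at this centre; touching, the knob axis is 113 mm from it (gap 20 to 75 mm at the start). Grey sliding jaw plate: 84 mm wide, 10 thick, top 68 above the counter.
- spare_tip (a point): Pointer end of the knob on the empty twin holder, same build, to be left alone: 22 mm from that knob's axis, 82 mm above the counter. Each holder: aluminium base 300 mm along its rail, 100 wide, fixed to the counter, rail within 20 degrees of world y, V jaw at its +y end. Either may be the left one. Vials and a second bottle stand beside them, 80 mm or more from the rail.
Not all that is in view belongs to the job. What is shaped like the part that bears bottle_mid but turquoise is not meant.

How it is judged:
By the outcome, as a careful person would: the job done as asked, in the order asked, and still so for the second after the job is handed in, with the robot touching nothing.
It also fails if it takes over 34 s, if anything falls off the work surface, if the arm or the gripper's body presses on something with over 40 N, if the wrist force passes 120 N, or if a joint passes its speed limit or range.

ROBOT

A 7-joint arm with a two-finger parallel gripper is mounted at the origin on the work surface. World frame = base frame: x ahead of the robot, y to its left, z up, the work surface at z = 0. Lengths are in mm, angles in rad, forces in N, time in s.
With the tool pointing down it reaches from about 400 to 875 mm from the base axis. Payload 4.4 kg.
Tool frame: the origin (TCP) lies at the very end of the fingers, on their centre line; the grasp point (between the pads) lies 19 mm behind it; z points along the fingers, y is the line along which they close (so a half turn about z gives the same grasp; the last joint's range is limited). The gripper opens to 85 mm and grips with 20 to 120 N. Pads are 22 mm wide; open, the fingers measure 114 mm over their backs; the gripper's body (76 mm by 85 mm) begins 54 mm behind the grasp point. The pads swing forward as they close: fully open they stand 13 mm farther back than shut.
Start: joints at [-1.385, 0.628, 0.038, 1.517, -0.027, 0.996, -0.02], TCP at [161.921, 629.523, 231.313] pointing down, gripper open.
Joint ranges: [-3.06, 3.06], [-0.37, 2.12], [-1.25, 1.32], [0.18, 2.47], [-1.1, 4.24], [0.23, 1.98], [-2.94, 2.94]. Speed limits (rad/s): [2.57, 2.57, 3.14, 3.14, 3.14, 3.14, 3.14].

INTERFACE

Orientations are given as [roll, pitch, yaw] about the fixed x, y, z axes, in that order (R = Rz(yaw) Ry(pitch) Rx(roll)).
In Python, from cell import sensors, get_image, camera_params, order gives the robot as it stands.
- The arm moves only by the shell command python3 -m inch 'ROWS' [OPENING]. ROWS is JSON, a list that holds one entry, the list of rows, each a list of 4 numbers: the shift along the tool's x, y, z in cm, then the turn about the tool's z in degrees. A call has 1 to 8 rows; each row is the pose to reach, as a shift and turn from the pose commanded when the call began, along the tool's axes at that moment; what a row does not reach only later rows make up. A row lasts 1/12 s, in which the tool goes at most 41.7 mm and 7.16 degrees, less where a joint would pass 70% of its speed; a pose out of reach is approached as far as the arm can. A call with a gripper value outside its range is refused whole. OPENING is the finger opening in cm, from 0 to 8.54, set as the call begins (- or left out, the last holds). The fingers move at their own pace and stop on an object; the grip force is fixed at half the most. Time passes only in rows, so rows that repeat a pose let the fingers close. It gives the time, the measured TCP pose, the force, the opening and the grip force at its end, in the units of the state.
- sensors.read_state(): the state, without advancing time (a new reading comes with each control period).
- get_image(name): name is "scene" or "side" or "wrist"; returns the picture (400x640x3 uint8, blue, green, red); there is no depth.
- camera_params(name): a dict with "mtx" (3x3 intrinsics, pixels), "D" ([k1, k2, p1, p2, k3] as OpenCV has them; the pictures are not rectified), "rvec" (rotation vector, rad) and "tvec" (3), from world to camera coordinates, as OpenCV has them. Camera axes: x right, y down, z forward; pixel columns grow to the right and rows downward; lengths in mm; the calibration is good to about 2 mm. A picture is of the moment at which its call begins: read the wrist's pose just before it. camera_params takes no time and is no camera call; for the wrist camera it gives the pose at the moment of the call.
- order.finish_job(): hands the job in; it is judged then, once.
The state is a dict: "clock": time; "qpos": joint angles; "qd": joint speeds; "tau": joint torques, N m; "eef_pos": TCP position; "tool_rot": TCP orientation; "force": force on the tool from outside, world axes, zero at the start; "torque": the same for the moment, N m; "width": finger opening in mm; "gripper_force": force on a finger pad.
Only numpy, scipy, OpenCV 4.12 (cv2) and the standard library are available. Lean on these libraries where they do the work, as an engineer would, in place of code of your own. Each camera call takes 0.05 s, during which the arm holds its last target. There are 200 camera calls.

## Working session

There is one attempt and no reset: what is moved stays moved. The work goes in short steps, Python scripts to look and compute and a shell command to move; the robot and the scene stay as the last step left them, time stands still between calls to the robot, and variables do not carry over. Pictures are saved under pics/ and viewed, at most 10 in all, crops included, and the job is handed in when it is done.

```bash
mkdir -p pics; ls
python3 - <<'E'
from cell import sensors, get_image, camera_params
import cv2
for n in ["scene","side"]:
    cv2.imwrite(f"pics/{n}0.png",get_image(n))
s=sensors.read_state();print(s["clock"],s["eef_pos"],s["tool_rot"],s["width"])
for n in ["scene","side","wrist"]:
    p=camera_params(n);import numpy as np
    R=cv2.Rodrigues(np.array(p["rvec"],float))[0];print(n,(-R.T@np.array(p["tvec"],float).ravel()).round(),R[2].round(2))
E
```

```text
pics
0.1 [161.76092591 629.00689335 230.48246893] [-3.13995237e+00 -4.16911090e-07  2.88982512e+00] 85.17669952181664
scene [1200.  284.  925.] [-0.64 -0.22 -0.73]
side [ 234. -702.  557.] [ 0.24  0.8  -0.54]
wrist [ 94. 646. 372.] [ 0.27 -0.07 -0.96]
```

View pics/scene0.png

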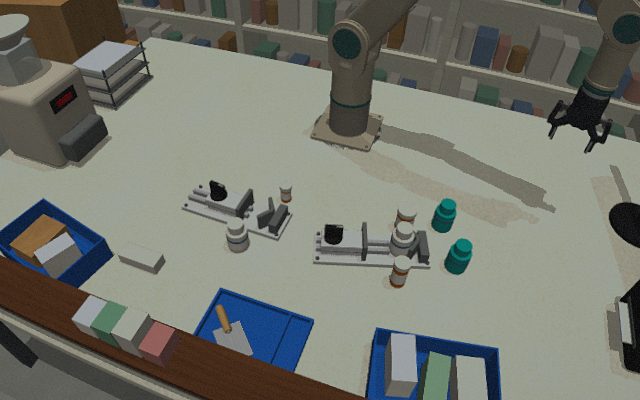

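View pics/side0.png

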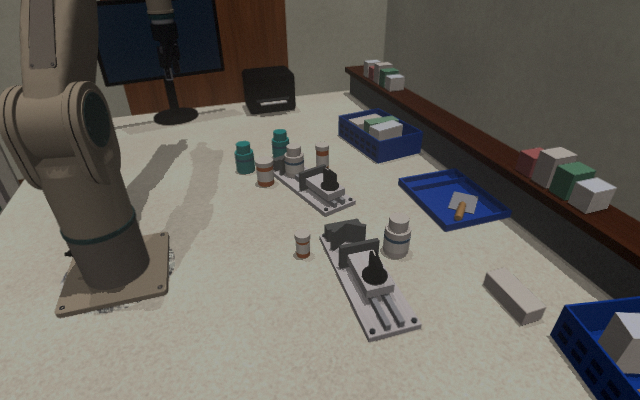

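The scene view shows two holders. The left one has its knob at (217,188) and is empty, with a white bottle beside it at (237,235). The right one has its knob at (334,232) and a white bottle standing against the V jaw at (404,235). Turquoise bottles at (445,215) and (459,255) are decoys, and there are vials at (406,215), (399,270) and (286,193). I choose the right holder: knob (334,232), bottle (404,235). I'll check this in a close crop.

```bash
cat > h.py <<'E'
import cv2, numpy as np
from cell import sensors, get_image, camera_params
def ray(p,uv):
    R=cv2.Rodrigues(np.array(p["rvec"],float))[0];t=np.array(p["tvec"],float).ravel()
    n=cv2.undistortPoints(np.array([[uv]],float),np.array(p["mtx"],float),np.array(p["D"],float))[0,0]
    return -R.T@t, R.T@np.array([n[0],n[1],1])
def onz(p,uv,z):
    c,d=ray(p,uv); return (c+d*(z-c[2])/d[2])
def proj(p,P):
    return cv2.projectPoints(np.array(P,float).reshape(-1,1,3),np.array(p["rvec"],float),np.array(p["tvec"],float),np.array(p["mtx"],float),np.array(p["D"],float))[0][:,0]
E
python3 - <<'E'
from h import *
a=cv2.imread("pics/scene0.png")[205:285,305:440]; b=cv2.imread("pics/side0.png")[140:220,255:360]
a=cv2.resize(a,None,fx=5,fy=5,interpolation=cv2.INTER_CUBIC)
b=cv2.resize(b,None,fx=5,fy=5,interpolation=cv2.INTER_CUBIC)
cv2.imwrite("pics/ca.png",a);cv2.imwrite("pics/cb.png",b)
E
```

```text
(no output)
```

View pics/ca.png

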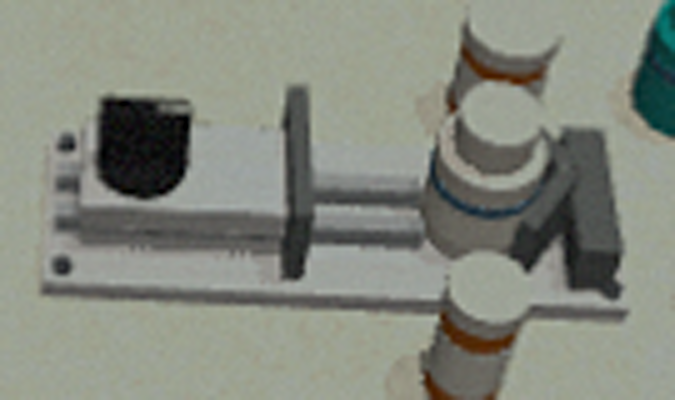

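View pics/cb.png

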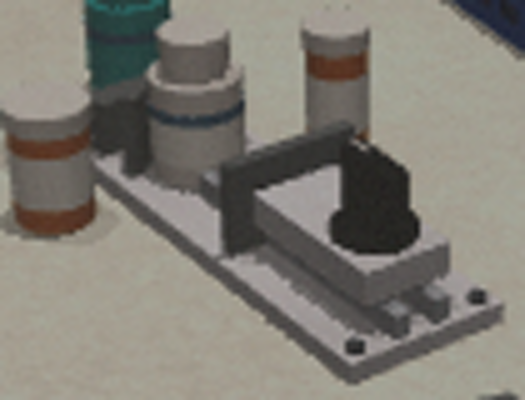

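The crops confirm the choice. The bottle cap centre is at crop (500,118), against the V jaw. The jaw plate is loose at x≈297. The black bar top is at (145,107) with its white pointer tick on the right, towards the bottle. Next I cast rays.

Run:
```python
from h import *
S=camera_params("scene");D=camera_params("side");W=camera_params("wrist")
f=lambda u,v:(305+u/5,205+v/5); g=lambda u,v:(255+u/5,140+v/5)
print("cap",onz(S,f(500,118),102),onz(D,g(193,40),102))
print("bar",onz(S,f(145,107),95),onz(D,g(375,158),95))
print("base nearL",onz(S,f(42,287),12),"nearR",onz(S,f(628,312),12),"farL",onz(S,f(52,135),12))
print("side base",onz(D,g(350,370),12),onz(D,g(503,308),12),onz(D,g(92,160),12))
s=sensors.read_state();print(s["eef_pos"],s["tool_rot"])
R=cv2.Rodrigues(np.array(W["rvec"],float))[0]
Rt=cv2.Rodrigues(np.eye(3))[0]
print("wrist cam R",R.round(3),W["mtx"])
```

```text
cap [470.12702187 281.08867377 102.        ] [460.75707914 262.6220918  102.        ]
bar [519.67331851 113.8021945   95.        ] [516.21572333 108.21802893  95.        ]
base nearL [583.4857281   84.66843419  12.        ] nearR [494.02268471 369.24394805  12.        ] farL [488.08409407  56.11320686  12.        ]
side base [481.68156978  46.27329876  12.        ] [576.13253379  74.76803011  12.        ] [404.92487584 307.75619957  12.        ]
[161.76092591 629.00689335 230.48246893] [-3.13995237e+00 -4.16911090e-07  2.88982512e+00]
wrist cam R [[ 0.25   0.968 -0.002]
 [ 0.931 -0.24   0.274]
 [ 0.265 -0.071 -0.962]] [[313.9886635    0.         317.10157631]
 [  0.         313.9886635  202.19904629]
 [  0.           0.           1.        ]]
```

```bash
python3 -m inch '[[[-44.3,-35.9,0,58],[-44.3,-35.9,0,58],[-44.3,-35.9,0,58],[-44.3,-35.9,0,58],[-44.3,-35.9,0,58],[-44.3,-35.9,0,58],[-44.3,-35.9,0,58],[-44.3,-35.9,0,58]]]' 8.5; python3 -c "
from h import *
s=sensors.read_state();print(s['eef_pos'],s['tool_rot'],s['qpos'])
y=s['tool_rot'][2];d=np.array([501,171])-s['eef_pos'][:2];print(d@[np.cos(y),np.sin(y)],d@[np.sin(y),-np.cos(y)],np.degrees(y)-107.4)"
```

```text
clock: 0.77
eef_pos: [361.0, 359.9, 231.3]
tool_rot: [-3.141, -0.0, 1.884]
force: [0.5, -0.3, 0.1]
width: 85.4
gripper_force: 0.0
[361.02973396 359.88440611 231.25336196] [-3.14128821e+00 -6.01225087e-05  1.88388397e+00] [-1.06903287  0.44594719  0.32878055  1.90967314 -0.1925302   0.81658269
 -0.32461752]
-222.81270344492097 74.98995551978815 0.5386007445771668
```

```bash
python3 -m inch '[[[-22.3,7.5,0,0.5],[-22.3,7.5,0,0.5],[-22.3,7.5,0,0.5],[-22.3,7.5,0,0.5],[-22.3,7.5,0,0.5],[-22.3,7.5,0,0.5],[-22.3,7.5,0,0.5],[-22.3,7.5,0,0.5]]]'; python3 -c "
from h import *
s=sensors.read_state();print(s['eef_pos'],s['tool_rot'],s['qpos'])
import pickle;pickle.dump(camera_params('wrist'),open('w1.pkl','wb'))
cv2.imwrite('pics/w1.png',get_image('wrist'))"
```

```text
clock: 1.43
eef_pos: [502.2, 171.6, 231.0]
tool_rot: [-3.141, 0.0, 1.877]
force: [-0.9, 0.8, 0.1]
width: 84.8
gripper_force: 0.0
[502.16340358 171.61608916 231.00810545] [-3.14099095e+00  4.53395155e-04  1.87679796e+00] [-0.61336461  0.47698902  0.33785355  1.85637923 -0.20470678  0.84265926
  0.13255313]
```

View pics/w1.png

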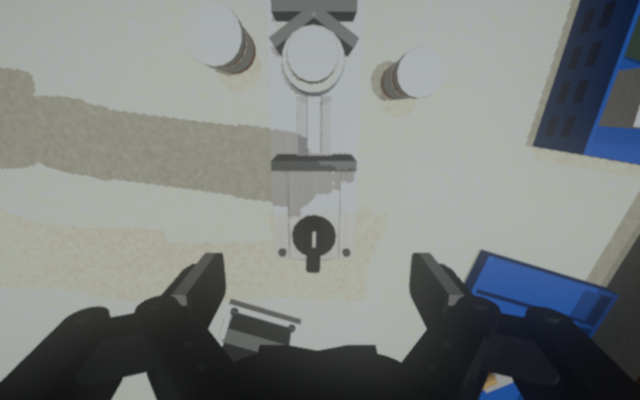

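The wrist view shows the knob bar at (313,245) along the rail, with its white pointer at (314,238). The jaw plate is at (314,162) and the cap centre at (313,53). The vials stand clear at both sides.

Run:
```python
from h import *
import pickle
p=pickle.load(open('w1.pkl','rb'));im=cv2.imread('pics/w1.png')
cv2.imwrite('pics/w1c.png',cv2.resize(im[205:280,275:355],None,fx=7,fy=7,interpolation=cv2.INTER_CUBIC))
g=im.max(2)
roi=np.zeros_like(g);roi[190:285,270:360]=1
m=((g<60)&(roi>0)).astype(np.uint8)
n,l,st,c=cv2.connectedComponentsWithStats(m)
for i in range(1,n):
    if st[i,4]>15: print(st[i],c[i])
k=np.argwhere(((g<60)&(roi>0)))
for r in range(212,276,4):
    xs=np.where(m[r,285:345])[0]
    if len(xs):print(r,xs.min()+285,xs.max()+285)
w=(im[225:255,305:322].min(2)>110);rc=np.argwhere(w)+[225,305];print("white",rc.min(0),rc.max(0),rc.mean(0),len(rc))
# jaw plate top, cap
h=((g>45)&(g<110));print(proj(p,[[502,171,12]]))
print("cap",onz(p,(313,53),102),"jaw top near/far",onz(p,(314,157),68),onz(p,(314,167),68))
```

```text
white [231 312] [247 315] [239.24193548 313.53225806] 62
[[317.69927255 175.09849329]]
cap [463.5235807  280.34725718 102.        ] jaw top near/far [489.87118708 197.30829267  68.        ] [492.78072944 187.96839111  68.        ]
```

View pics/w1c.png

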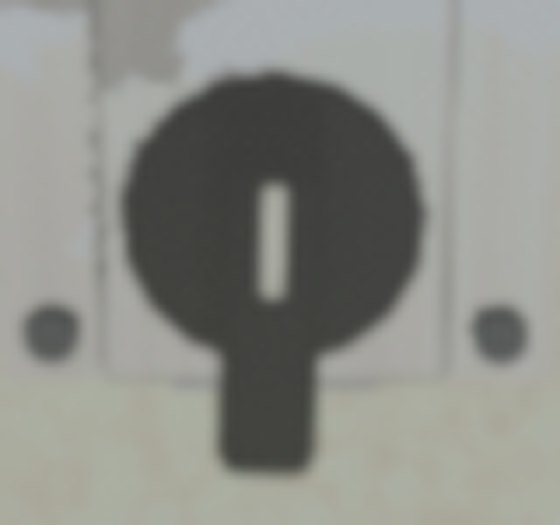

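The close view shows the flange centre at crop (274,213), the white stripe from (277,185) to (272,300), and the rear end of the bar top at (266,470).

Run:
```python
from h import *
import pickle
p=pickle.load(open('w1.pkl','rb'))
f=lambda u,v:(275+(u+.5)/7-.5,205+(v+.5)/7-.5)
F=onz(p,f(274,214),56);a=onz(p,f(276,185),95);b=onz(p,f(272.5,300),95);e=onz(p,f(266,470),95)
for n,x in zip("Fabe",(F,a,b,e)):print(n,x.round(1))
v=a-e;print(np.degrees(np.arctan2(v[1],v[0])),np.linalg.norm(v)); v=v/np.linalg.norm(v)
print("centre from end",e+23*v)
C=onz(p,(313,53),102);d=C-F;print("rail",np.degrees(np.arctan2(d[1],d[0])),np.linalg.norm(d[:2]))
# bolts at base
q1=onz(p,f(50,333),12);q2=onz(p,f(500,333),12);d=q1-q2;print(q1,q2,np.degrees(np.arctan2(d[1],d[0]))-90)
```

```text
F [515.1 115.   56. ]
a [509.8 134.2  95. ]
b [514.4 117.9  95. ]
e [521.2  92.9  95. ]
105.41678915522125 42.81636136562482
centre from end [515.08605038 115.07351272  95.        ]
rail 107.31109252645098 173.240507567383
[488.42285843  64.01385789  12.        ] [565.26160801  88.20087098  12.        ] -252.52723637229337
```

```bash
python3 -m inch '[[[-2.9,-0.2,3,1],[-5.8,-0.4,6,2],[-5.8,-0.4,9,2],[-5.8,-0.4,11,2],[-5.8,-0.4,11,2],[-5.8,-0.4,11,2]]]'; python3 -c "
from h import *
s=sensors.read_state();print(s['eef_pos'],s['tool_rot'],s['qpos'])
import pickle;p=camera_params('wrist');pickle.dump(p,open('w2.pkl','wb'))
cv2.imwrite('pics/w2.png',get_image('wrist'));print(proj(p,[[515.1,115,95],[515.1,115,56]]))"
```

```text
clock: 1.98
eef_pos: [514.2, 118.7, 120.7]
tool_rot: [-3.139, -0.001, 1.849]
force: [0.2, 0.4, 0.7]
width: 84.9
gripper_force: 0.0
[514.15902745 118.69690553 120.65695855] [-3.13891820e+00 -1.00704984e-03  1.84873185e+00] [-0.45823743  0.63216288  0.26987218  1.96457502 -0.2911287   0.58469093
  0.28455269]
[[318.71253143 244.97177636]
 [318.58253108 222.34100664]]
```

View pics/w2.png

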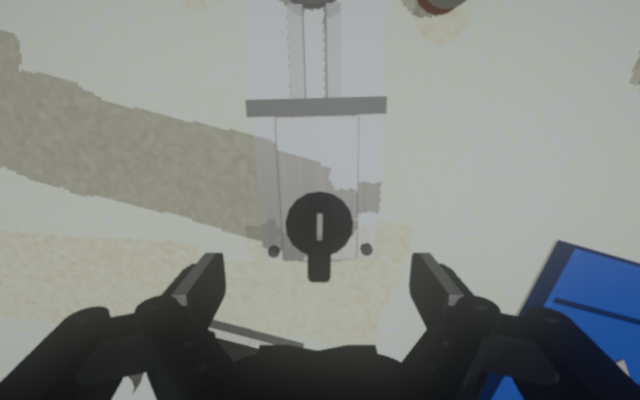

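The near view has the flange at (319,224) and the bar from (320,205) to (318,281), matching the prediction and centred between the pads. I go down and grip.

```bash
python3 -m inch '[[[0,0,2.5,0],[0,0,5,0],[0,0,5.6,0],[0,0,5.6,0],[0,0,5.6,0]]]' && python3 -m inch '[[[0,0,0,0],[0,0,0,0],[0,0,0,0],[0,0,0,0],[0,0,0,0],[0,0,0,0],[0,0,0,0],[0,0,0,0]]]' 0
```

```text
clock: 2.45
eef_pos: [516.2, 117.7, 66.6]
tool_rot: [3.14, -0.0, 1.847]
force: [-0.0, -0.3, 0.2]
width: 85.0
gripper_force: 0.0
clock: 3.12
eef_pos: [515.6, 117.1, 65.6]
tool_rot: [3.141, -0.0, 1.846]
force: [-1.6, -0.4, 5.8]
width: 13.3
gripper_force: 61.2
```

```bash
python3 -m inch '[[[0.8,-0.02,0,0],[1.6,-0.04,0,0],[2.4,-0.06,0,0],[3.2,-0.08,0,0],[4,-0.1,0,0],[4.8,-0.13,0,0],[4.8,-0.13,0,0],[4.8,-0.13,0,0]]]' && python3 -m inch '[[[0.15,0,0,0],[0.3,-0.01,0,0],[0.45,-0.01,0,0],[0.6,-0.01,0,0],[0.6,-0.01,0,0],[0.6,-0.01,0,0]]]'
```

```text
clock: 3.78
eef_pos: [500.6, 164.9, 65.6]
tool_rot: [3.141, -0.001, 1.848]
force: [-0.6, 1.2, 6.5]
width: 13.2
gripper_force: 61.6
clock: 4.28
eef_pos: [499.3, 169.3, 65.6]
tool_rot: [3.141, -0.0, 1.847]
force: [-1.0, -1.0, 8.0]
width: 13.2
gripper_force: 61.4
```

```bash
python3 -m inch '[[[0.1,0,0,0],[0.2,0,0,0],[0.3,0,0,0],[0.3,0,0,0],[0.3,0,0,0]]]' && python3 -m inch '[[[0.1,0,0,0],[0.2,0,0,0],[0.2,0,0,0],[0.2,0,0,0]]]'
```

```text
clock: 4.7
eef_pos: [498.4, 172.0, 65.6]
tool_rot: [-3.142, -0.0, 1.847]
force: [-0.6, -1.4, 6.8]
width: 13.3
gripper_force: 61.4
clock: 5.03
eef_pos: [497.8, 173.9, 65.6]
tool_rot: [-3.142, -0.0, 1.846]
force: [-0.5, -1.4, 7.5]
width: 13.3
gripper_force: 61.4
```

```bash
python3 -m inch '[[[0.1,0,0,0],[0.1,0,0,0],[0.1,0,0,0],[0.1,0,0,0]]]' && python3 -m inch '[[[0.1,0,0,0],[0.1,0,0,0],[0.1,0,0,0],[0.1,0,0,0]]]'
```

```text
clock: 5.37
eef_pos: [497.5, 174.8, 65.6]
tool_rot: [-3.142, -0.0, 1.846]
force: [-0.8, -2.0, 6.8]
width: 13.2
gripper_force: 61.5
clock: 5.7
eef_pos: [497.2, 175.8, 65.6]
tool_rot: [-3.141, -0.0, 1.846]
force: [-1.1, -1.5, 7.3]
width: 12.9
gripper_force: 61.5
```

```bash
python3 -m inch '[[[0.1,0,0,0],[0.1,0,0,0],[0.1,0,0,0],[0.1,0,0,0]]]'; python3 -c "
from h import *
w=get_image('wrist')[0:130,220:420];d=get_image('side')[140:220,255:360]
w=cv2.resize(w,(800,520),interpolation=3)[:330];d=cv2.resize(d,None,fx=3.3,fy=3.3,interpolation=3);o=np.zeros((594,800,3),np.uint8);o[:330]=w;o[330:330+d.shape[0],:d.shape[1]]=d
s=cv2.resize(get_image('scene')[205:285,305:440],None,fx=3.3,fy=3.3,interpolation=3);o[330:594,350:350+s.shape[1]]=s[:264]
cv2.imwrite('pics/m1.png',o)"
```

```text
clock: 6.03
eef_pos: [497.0, 176.7, 65.6]
tool_rot: [-3.141, -0.0, 1.846]
force: [-1.0, -0.6, 6.5]
width: 12.9
gripper_force: 61.5
```

View pics/m1.png

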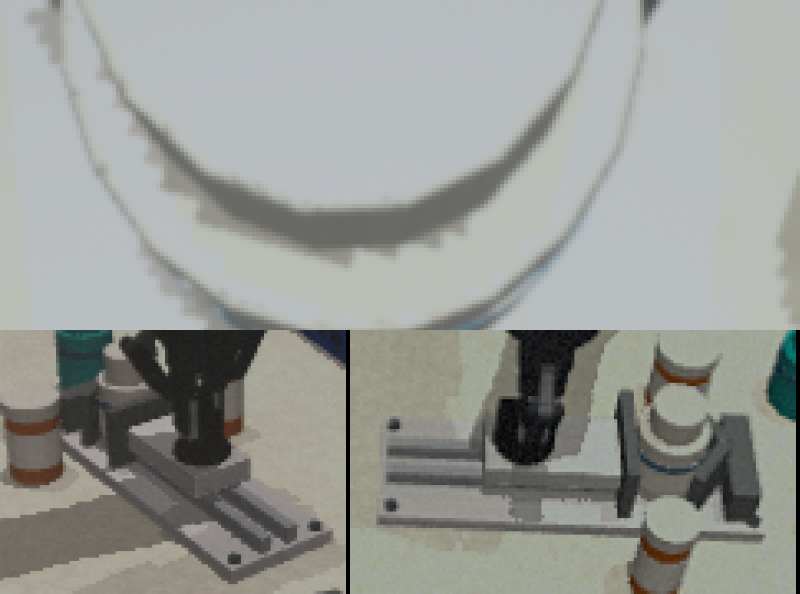

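The mosaic shows the plate edge at (636,450) nearly touching the bottle edge at (641,460) in the scene part. The bottle is upright and unmoved, with its cap at (682,407). I keep creeping.

```bash
python3 -m inch '[[[0.05,0,0,0],[0.1,0,0,0],[0.1,0,0,0],[0.1,0,0,0]]]' && python3 -m inch '[[[0.05,0,0,0],[0.1,0,0,0],[0.1,0,0,0],[0.1,0,0,0]]]'
```

```text
clock: 6.52
eef_pos: [496.8, 177.2, 65.6]
tool_rot: [-3.141, 0.0, 1.846]
force: [-1.1, -2.2, 6.5]
width: 12.9
gripper_force: 61.4
clock: 6.85
eef_pos: [496.5, 178.1, 65.6]
tool_rot: [-3.141, 0.0, 1.846]
force: [-1.1, -3.5, 6.9]
width: 12.7
gripper_force: 61.5
```

```bash
python3 -m inch '[[[0.05,0,0,0],[0.1,0,0,0],[0.1,0,0,0],[0.1,0,0,0]]]' && python3 -m inch '[[[0.05,0,0,0],[0.1,0,0,0],[0.1,0,0,0],[0.1,0,0,0]]]'
```

```text
clock: 7.18
eef_pos: [496.3, 178.9, 65.6]
tool_rot: [-3.141, 0.001, 1.846]
force: [-0.9, -3.5, 7.8]
width: 12.7
gripper_force: 61.5
clock: 7.52
eef_pos: [496.3, 178.9, 65.6]
tool_rot: [-3.142, 0.002, 1.845]
force: [-0.9, -4.1, 6.6]
width: 13.1
gripper_force: 61.4
```

```bash
python3 -m inch '[[[0.05,0,0,0],[0.1,0,0,0],[0.1,0,0,0],[0.1,0,0,0]]]'
```

```text
clock: 7.85
eef_pos: [496.3, 179.0, 65.6]
tool_rot: [3.142, 0.003, 1.845]
force: [0.5, -6.8, 6.7]
width: 13.4
gripper_force: 61.5
```

```bash
python3 -m inch '[[[0,0,0,5],[0,0,0,10],[0,0,0,15],[0,0,0,20],[0,0,0,25],[0,0,0,30],[0,0,0,30],[0,0,0,30]]]'; python3 -c "
from h import *
s=sensors.read_state();print(s['force'],s['torque'],s['qpos'][6])"
```

```text
clock: 8.52
eef_pos: [498.6, 179.0, 65.7]
tool_rot: [3.135, 0.002, 1.32]
force: [3.7, -5.7, 1.9]
width: 13.1
gripper_force: 60.9
[ 3.69549536 -5.68106528  1.91459178] [-1.32512171 -0.79919509 -0.04343492] -0.12688185441237107
```

```bash
python3 -m inch '[[[0,0.05,0,5],[0.01,0.1,0,10],[0.01,0.15,0,15],[0.02,0.2,0,20],[0.02,0.25,0,25],[0.03,0.3,0,30],[0.03,0.3,0,30],[0.03,0.3,0,30]]]'; python3 -c "
from h import *
s=sensors.read_state();print(s['force'],s['torque'],s['qpos'][6])"
```

```text
clock: 9.18
eef_pos: [500.8, 177.9, 65.7]
tool_rot: [3.136, 0.0, 0.797]
force: [3.2, -7.0, 3.4]
width: 12.9
gripper_force: 61.2
[ 3.2230528  -6.95325137  3.4284918 ] [-1.54015513 -0.4619708   0.05508417] -0.48696135826479925
```

```bash
python3 -m inch '[[[0,0,0,4],[0,0,0,8],[0,0,0,12],[0,0,0,16],[0,0,0,19],[0,0,0,19],[0,0,0,19]]]'; python3 -c "
from h import *
s=sensors.read_state();print(s['force'],s['torque'],s['tool_rot'])"; python3 -m inch '[[[0,0,0,2],[0,0,0,4],[0,0,0,4],[0,0,0,4]]]'; python3 -c "
from h import *
s=sensors.read_state();print(s['force'],s['torque'],s['tool_rot'])"
```

```text
clock: 9.77
eef_pos: [501.7, 176.7, 65.7]
tool_rot: [3.133, -0.003, 0.466]
force: [4.7, -8.5, 2.4]
width: 13.3
gripper_force: 60.8
[ 4.6516032  -8.5384579   2.35110721] [-2.0360656  -0.75550787  0.24709146] [ 3.13296306e+00 -2.51297279e-03  4.65607039e-01]
clock: 10.1
eef_pos: [501.7, 176.6, 65.7]
tool_rot: [3.132, -0.003, 0.402]
force: [4.8, -10.6, 2.9]
width: 13.1
gripper_force: 71.2
[  4.83277277 -10.64791003   2.86824255] [-2.24364292 -0.81400529  1.69774571] [ 3.13211358e+00 -2.54919475e-03  4.01835105e-01]
```

```bash
python3 -m inch '[[[0,0,0,-1],[0,0,0,-2],[0,0,0,-2]]]'; python3 -c "
from h import *
s=sensors.read_state();print(s['force'],s['torque'],s['tool_rot'])"
```

```text
clock: 10.35
eef_pos: [501.7, 176.7, 65.7]
tool_rot: [3.133, -0.003, 0.435]
force: [4.6, -10.4, 1.0]
width: 13.0
gripper_force: 62.3
[  4.55515836 -10.37454071   0.99566927] [-2.14716419 -0.82214225  1.11512164] [ 3.13266374e+00 -2.52100703e-03  4.35021750e-01]
```

```bash
python3 -m inch '[[[0,0,0,0],[0,0,0,0],[0,0,0,0],[0,0,0,0],[0,0,0,0],[0,0,0,0]]]' 5 && python3 -m inch '[[[0,0,-2,0],[0,0,-5,0],[0,0,-8,0],[0,0,-11,0],[0,0,-14,0],[0,0,-17,0],[0,0,-17,0],[0,0,-17,0]]]'; python3 -c "
from h import *
import pickle;p=camera_params('wrist');pickle.dump(p,open('w3.pkl','wb'))
w=get_image('wrist');cv2.imwrite('pics/w3.png',w)
s=cv2.resize(get_image('scene')[205:285,305:440],None,fx=3,fy=3,interpolation=3)
d=cv2.resize(get_image('side')[140:220,255:360],None,fx=2.4,fy=2.4,interpolation=3)
o=np.zeros((600,800,3),np.uint8);o[:352,:640]=w[:352];o[352:592,:405]=s;o[352:544,410:662]=d
cv2.imwrite('pics/m3.png',o)"
```

```text
clock: 10.85
eef_pos: [498.6, 181.2, 65.2]
tool_rot: [-3.141, 0.0, 0.433]
force: [-0.3, -0.7, 0.4]
width: 50.1
gripper_force: 0.0
clock: 11.52
eef_pos: [499.7, 181.2, 236.7]
tool_rot: [-3.141, -0.003, 0.433]
force: [-0.4, 0.6, 0.4]
width: 50.1
gripper_force: 0.0
```

View pics/m3.png

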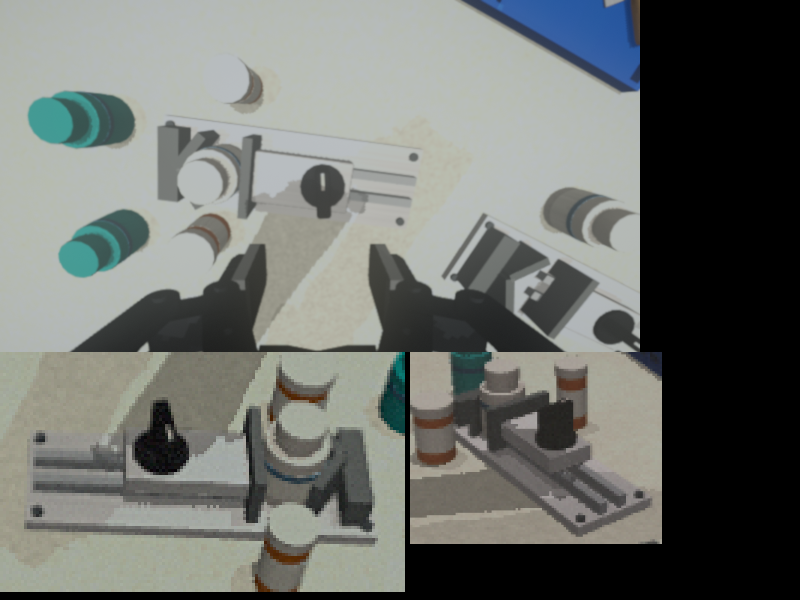

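The bottle is upright against the V jaw with its cap at (205,178), and the jaw plate touches it at (245,177). The knob stripe is at (322,183) and lies across the rail. I'll check the knob angle numerically.

Run:
```python
from h import *
import pickle
p=pickle.load(open('w3.pkl','rb'));im=cv2.imread('pics/w3.png')
g=im[160:222,300:350];m=(g.min(2)>110)
n,l,st,c=cv2.connectedComponentsWithStats(m[5:38,12:36].astype(np.uint8))
for i in range(1,n):
    if 8<st[i,4]<150:
        q=np.argwhere(l==i)[:,::-1]+[312,165];P=np.array([onz(p,x,95)[:2] for x in q])
        v=np.linalg.svd(P-P.mean(0))[2][0];a=np.degrees(np.arctan2(v[1],v[0]))%180
        print(st[i],P.mean(0),"bar yaw",a,"knob",107.3-a)
k=(im.max(2)<75)[160:222,300:350]
for r in range(205,222,3):
    x=np.where((im[r,305:345].max(1)<75))[0]+305
    if len(x):print(r,x.min(),x.max())
F=onz(p,(322.5,185.5),56);print("flange",F,onz(p,(324,217),95))
```

```text
[16  0  8  4 17] [526.07679068 178.23629618] bar yaw 99.5858656447328 knob 7.714134355267191
[ 8  8  5 17 67] [509.96083394 180.97723363] bar yaw 28.337065573248566 knob 78.96293442675143
205 315 330
208 318 329
211 318 329
214 318 329
217 320 320
flange [497.96606717 174.54608742  56.        ] [478.42209235 164.56994037  95.        ]
```

```bash
python3 -c "
from cell import order
print(order.finish_job())"
```

```text
the job is handed in; nothing more can be done
None
```

I slid the loaded holder's jaw up against the bottle, turned the clamp knob clockwise to its stop (torque rose sharply there; about 79° by camera) and let go; the bottle stands upright, the empty holder was not touched, and the job was handed in at about 12 s.

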